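# Close the quick-action bench clamp on the urn's foot

### The job

Close the bench clamp on the square brass foot that stands on its bed: hold the thumb paddle of the sliding jaw pressed down and slide the jaw along the bed until the foot sits snug and square between both jaws, still upright and flat on the bed, then let the paddle come up again so that the jaw is locked there. Never force the jaw along while the paddle is up, and leave the other things on the bench where they are.

Things in the scene. Friction and masses are not known exactly. Their poses are not given: they have to be found in the camera images.
- clamp: Bench clamp, fixed down, plain steel; place and yaw vary. Origin on the bench under the bed's centre line, z up. Bed: plate 120 mm wide (x), 360 mm long (y -160 to +200), top 20 mm above the bench. Fixed jaw at the -y end, 120 mm wide, top 72 mm above the bench, gripping face at y = -130 mm looking to +y. The sliding jaw (top also 72 mm) stands at the +y end and closes towards -y.
- jaw (a joint): Travel of the sliding jaw in m: 0 fully open, grows as it moves to the fixed jaw (clamp's -y). Gap between jaw faces = 0.210 - value, so 0.120 when tight on the 90 mm foot. Starts at 0 to 0.035. With the paddle up a brake locks it both ways (holds 40 N or more); with the paddle down it takes about 2 N to slide, plus 3 to 9 N while it pushes the foot along.
- paddle (a joint): How far the thumb paddle is pressed down in m: 0 is up (jaw locked), 0.008 its stop. Pressed 5 mm or more, the jaw is free; press it before pushing sideways and keep it down while sliding. A spring brings it back up; the force rises to about 9 N over the first 4 mm and then stays so to the stop.
- paddle_top (a point): Centre of the thumb paddle's flat level top: steel plate 60 mm across the bed, 56 along it, 64 mm above the bench when up; rides with the sliding jaw. It lies in a well 62 mm long, open at both sides of the bed: jaw plate (110 wide, 14 thick) before it, 12 mm lip behind, both 8 mm above the raised paddle; fingers on the paddle push the jaw by these. Jaw face 45 mm from here towards the fixed jaw.
- foot: The work: loose brass foot of an urn, 0.55 to 0.85 kg: square plate 90 x 90 mm, 16 mm thick, with a turned round column on it, 72 mm across at the top, 70 mm high overall. Origin at the centre of its underside, x and y along the plate's sides, z up. It stands on the bed between the jaws, clear of both and up to 0.15 rad askew; the closing jaw pushes it along the bed and squares it.
- screwdriver: Loose screwdriver 200 mm long, lying beside the clamp; origin below its middle. Leave alone.
- wrench: Loose steel wrench 180 mm long, lying beside the clamp; origin below its middle. Leave alone.
- lid: Round brass lid with a knob, 116 mm across, 44 mm high, on the bench; origin at the centre of its underside. Leave alone.
- hammer: Hammer 220 mm long lying on the bench; origin below its middle. Leave alone.
- jar: Amber glass jar 70 mm across, 90 mm high; origin at the centre of its underside. Leave alone.
There are look-alikes about, which are no part of the job. What is shaped like the foot but purple, red or turquoise is not meant.

How it is judged:
By the outcome, as a careful person would: the job done as asked, in the order asked, and still so for the second after the job is handed in, with the robot touching nothing.
It also fails if it takes over 32 s, if anything falls off the work surface, if the arm or the gripper's body presses on something with over 40 N, if the wrist force passes 120 N, or if a joint passes its speed limit or range.

### The arm

A 6-joint arm with a two-finger parallel gripper is mounted at the origin on the work surface. World frame = base frame: x ahead of the robot, y to its left, z up, the work surface at z = 0. Lengths are in m, angles in rad, forces in N, time in s.
With the tool pointing down it reaches from about 0.35 to 0.775 m from the base axis. Payload 7.3 kg.
Tool frame: the origin (TCP) lies at the very end of the fingers, on their centre line; the grasp point (between the pads) lies 19 mm behind it; x points along the fingers, y is the direction in which the jaws open and shut, and the axes are right-handed (so a half turn about x gives the same grasp; the last joint's range is limited). The gripper opens to 92 mm and grips with 3 to 60 N. Pads are 19 mm wide; open, the fingers measure 130 mm over their backs; the gripper's body (75 mm by 190 mm) begins 47 mm behind the grasp point.
Start: joints at [-1.346, 0.342, 1.524, -0, 1.275, -0.146], TCP at [0.19, -0.489, 0.227] pointing down, gripper open.
Joint ranges: [-2.53, 2.53], [-0.77, 2.02], [0.04, 2.7], [-1, 4.14], [0.28, 2.66], [-3.11, 3.11]. Speed limits (rad/s): [2.57, 2.57, 3.14, 3.14, 3.14, 3.14].

### API

Orientations are given as a unit quaternion [x, y, z, w].
In Python, from station import get_state, vision, job gives the robot as it stands.
- The arm moves only by the tool step_arm, never from a script. Its argument "rows" is a list of rows, each a list of 3 entries, a list of its own where there are three numbers: the turn, a rotation vector about the world's x, y, z in degrees, then the shift along the world's x, y, z in cm, then the opening, from 0 (shut) to 1 (fully open). A call has 1 to 12 rows; each row shifts and turns the pose as measured when the row begins; what a row does not reach is not made up. A row lasts 1/10 s, in which the tool goes at most 50 mm and 8.59 degrees, less where a joint would pass 70% of its speed; a pose out of reach is approached as far as the arm can. A call with a gripper value outside its range is refused whole. The fingers move at their own pace and stop on an object; "newtons" is the grip in N (left out, the last holds). Time passes only in rows, so rows that do not move let the fingers close. It gives the time, the measured TCP pose, the force and the opening at its end, in the units of the state.
- get_state(): the state, without advancing time (a new reading comes with each control period).
- vision.get_image(name): name is "scene" or "top" or "wrist"; returns a dict with "image" (420x560x3 uint8, blue, green, red), "range_z" (420x560 float32, m along the optical axis (not along the pixel's ray), 0 where there is no reading), "fovy" (degrees; the focal length in pixels is half the picture's height over the tangent of half this angle, whatever the lens; pixels are square), "cx", "cy" (the principal point, pixels), "extrinsics" (4x4, takes a point from world to camera coordinates). Camera axes: x right, y up, looking along -z (the intrinsics and any distortion apply to the point x, -y, -z); pixel columns grow to the right and rows downward; lengths in m; the calibration is good to about 2 mm. A picture is of the moment at which its call begins.
- job.close_job(): hands the job in, once; it reports no verdict.
The state is a dict: "t": time; "joint_pos": joint angles; "qvel": joint speeds; "effort": joint torques, N m; "tcp_pos": TCP position; "tcp_rot": TCP orientation; "contact_force": force on the tool from outside, world axes, zero at the start; "ft_torque": the same for the moment, N m; "width": opening from 0.0 (shut) to 1.0 (fully open).
Only numpy, scipy, OpenCV 4.12 (cv2) and the standard library are available. Lean on these libraries where they do the work, as an engineer would, in place of code of your own. Each camera call takes 0.05 s, during which the arm holds its last target. There are 200 camera calls.

## Working session

There is one attempt and no reset: what is moved stays moved. The work goes in short steps, Python scripts to look and compute and a tool call to move; the robot and the scene stay as the last step left them, time stands still between calls to the robot, and variables do not carry over. Pictures are saved under pics/ and viewed, about 8 in all and at most 12, crops included, and the job is handed in when it is done.

Besides the shell and the picture viewer there is one more tool, called after ">>>" as name([rows], argument=value, ...), one row to a line, values as JSON. step_arm: Moves the arm, as the interface text tells. Its arguments: {"type":"object","properties":{"rows":{"type":"array","items":{"type":"array"}},"newtons":{"type":"number"}},"required":["rows"]}

```bash
mkdir -p pics
cat > h.py <<'E'
import numpy as np, cv2
from station import get_state, vision, job
def cloud(d):
    h,w=d["range_z"].shape; f=h/2/np.tan(np.radians(d["fovy"])/2)
    v,u=np.mgrid[:h,:w]; z=d["range_z"]
    p=np.stack([(u-d["cx"])/f*z,-(v-d["cy"])/f*z,-z,np.ones_like(z)],-1)
    P=p@np.linalg.inv(d["extrinsics"]).T
    P=P[...,:3]; P[z==0]=np.nan
    return P
def proj(d,p):
    h=d["range_z"].shape[0]; f=h/2/np.tan(np.radians(d["fovy"])/2)
    c=d["extrinsics"]@np.append(p,1); return d["cx"]+f*c[0]/-c[2], d["cy"]-f*c[1]/-c[2]
E
python3 - <<'E'
from h import *
for n in("top","scene"):
    d=vision.get_image(n); cv2.imwrite(f"pics/{n}0.png",d["image"]); np.save(n+"P.npy",cloud(d)); print({k:d[k] for k in d if k not in("image","range_z")})
print(get_state())
E
```

```text
{'fovy': 42.08669208430235, 'cx': 288.5991634909519, 'cy': 207.31626594121934, 'extrinsics': array([[-0.01562067, -0.99985446,  0.00685922,  0.01266467],
       [ 0.99292536, -0.0147041 ,  0.11782624, -0.54038577],
       [-0.11770823,  0.00865122,  0.99301054, -1.42083942],
       [ 0.        ,  0.        ,  0.        ,  1.        ]])}
{'fovy': 44.030997263420716, 'cx': 273.5650551499455, 'cy': 211.8279639475282, 'extrinsics': array([[-0.34210245,  0.93965036,  0.00480895,  0.1532813 ],
       [-0.66951881, -0.24733906,  0.70040557,  0.30711205],
       [ 0.65932578,  0.23639078,  0.71372888, -1.81180932],
       [ 0.        ,  0.        ,  0.        ,  1.        ]])}
{'t': 0.1, 'joint_pos': array([-1.34595294e+00,  3.42662094e-01,  1.52489514e+00,  2.16877760e-06,
        1.27541631e+00, -1.46006685e-01]), 'qvel': array([-0.00048182, -0.00149468, -0.00185159,  0.00145051,  0.00160928,
       -0.00038114]), 'effort': array([ 1.05016210e-03, -4.32004631e+01, -2.44693297e+01,  7.19633955e-02,
        5.25333895e-02, -4.52635732e-05]), 'tcp_pos': array([ 0.19020196, -0.48895237,  0.22611897]), 'tcp_rot': array([-0.69496691, -0.13085287,  0.69500392, -0.12987713]), 'contact_force': array([-0.0740922 ,  0.08496121,  0.18256875]), 'ft_torque': array([ 0.00244461,  0.00884509, -0.03942918]), 'width': 1.001003102512188}
```

View pics/top0.png

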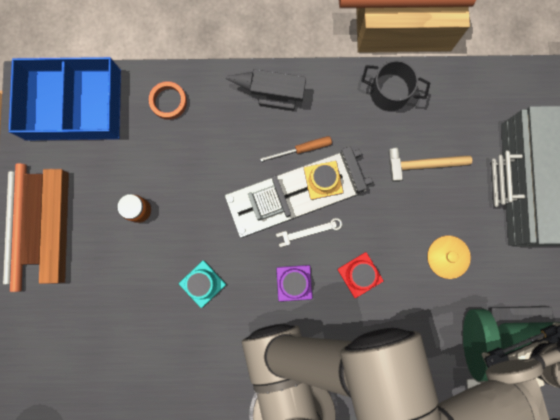

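View pics/scene0.png

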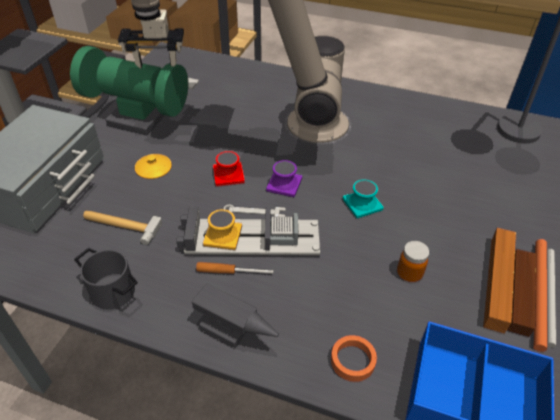

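The top view shows the foot candidates: brass on the clamp bed (324,178), purple (294,283), red (360,275) and turquoise (202,284). The brass one on the clamp is the right one. The sliding jaw with its ribbed paddle is at (267,201) and the fixed jaw at (355,170). Next I'll measure these and check in a close crop.

Run:
```python
from h import *
P=np.load("topP.npy"); im=cv2.imread("pics/top0.png")
d=vision.get_image("top")
c=im[140:245,215:380]; cv2.imwrite("pics/crop0.png",cv2.resize(c,None,fx=4.8,fy=4.8,interpolation=cv2.INTER_NEAREST))
m=np.zeros(P.shape[:2],bool); m[140:245,215:380]=1
Z=P[...,2]
print("bench z",np.nanmedian(Z[m&(Z<.012)]))
# bed: z 13..27mm
b=m&(Z>.014)&(Z<.026)
n,l,st,ce=cv2.connectedComponentsWithStats((m&(Z>.014)).astype(np.uint8)); k=1+np.argmax(st[1:,4]); 
r=cv2.minAreaRect(P[(l==k)][:,:2].astype(np.float32)); print("bed rect",r, cv2.boxPoints(r))
hi=(l==k)&(Z>.05)
n2,l2,st2,ce2=cv2.connectedComponentsWithStats(hi.astype(np.uint8))
for i in range(1,n2):
    q=P[l2==i]
    if len(q)>20: print(i,ce2[i],len(q),q.mean(0),np.percentile(q[:,2],[10,50,90]),cv2.minAreaRect(q[:,:2].astype(np.float32)))
np.save("hi.npy",P[(l==k)])
for v in range(185,215,3): print(v,[int(1000*x) if x==x else -1 for x in Z[v,225:300:3]])
```

```text
bench z 0.0008334469965971536
bed rect ((0.5844728946685791, -0.02287764847278595), (0.12106867879629135, 0.37940722703933716), 19.629526138305664) [[ 0.4637281   0.13546552]
 [ 0.591185   -0.22189225]
 [ 0.7052177  -0.18122081]
 [ 0.5777608   0.17613696]]
1 [354.02998236 168.8659612 ] 567 [ 0.63494618 -0.16799793  0.06925579] [0.0544659  0.07138981 0.0760252 ] ((0.6394261121749878, -0.17755526304244995), (0.12064924836158752, 0.05114702507853508), 19.65631866455078)
2 [324.23164763 176.31647635] 613 [ 0.61247742 -0.08791919  0.09068691] [0.08720946 0.09099184 0.09478552] ((0.6127166152000427, -0.0875166729092598), (0.07039131224155426, 0.07106715440750122), 62.348506927490234)
3 [268.86241611 200.38255034] 894 [0.55526568 0.05577308 0.06729621] [0.06045648 0.06734847 0.07467898] ((0.5548112988471985, 0.05927550420165062), (0.10916444659233093, 0.08784543722867966), 19.56892204284668)
185 [1, 0, 0, 0, 0, 7, 3, -9, 0, -6, 17, 20, 19, 28, 18, 16, 47, 74, 68, 21, 11, 24, 18, 19, 23]
188 [-4, 1, 0, -4, -2, 3, 0, 19, 25, 20, 16, 21, 19, 26, 49, 69, 62, 76, 67, 18, 21, 18, 19, 17, 21]
191 [5, 1, 1, -2, 15, 18, 20, 14, 17, 20, 20, 50, 59, 64, 58, 69, 62, 48, 70, 69, 25, 21, 23, 23, 16]
194 [4, 18, 22, 22, 23, 19, 17, 22, 70, 48, 63, 69, 64, 64, 64, 62, 59, 65, 73, 72, 19, 20, 21, 21, 18]
197 [0, 25, 23, 20, 22, 16, 24, 19, 70, 72, 59, 67, 63, 67, 65, 67, 61, 64, 65, 72, 20, 22, 18, 16, 18]
200 [1, 31, 27, 20, 24, 23, 20, 24, 17, 69, 43, 70, 65, 67, 67, 69, 64, 63, 47, 69, 72, 21, 20, 21, 19]
203 [1, 16, 19, 19, 22, 19, 18, 19, 20, 66, 70, 66, 65, 63, 64, 59, 68, 65, 59, 67, 76, 18, 22, 18, 18]
206 [0, -3, 21, 22, 21, 22, 19, 19, 21, 72, 72, 60, 62, 67, 64, 62, 66, 67, 65, 66, 72, 16, 16, 23, 21]
209 [-4, 2, 20, 27, 21, 25, 18, 20, 21, 15, 71, 45, 65, 72, 65, 63, 64, 65, 46, 48, 70, 73, 20, 24, 26]
212 [-3, -3, 21, 19, 21, 24, 23, 22, 19, 20, 75, 75, 58, 62, 70, 61, 44, 51, 46, 17, 71, 70, 24, 20, 25]
```

View pics/crop0.png

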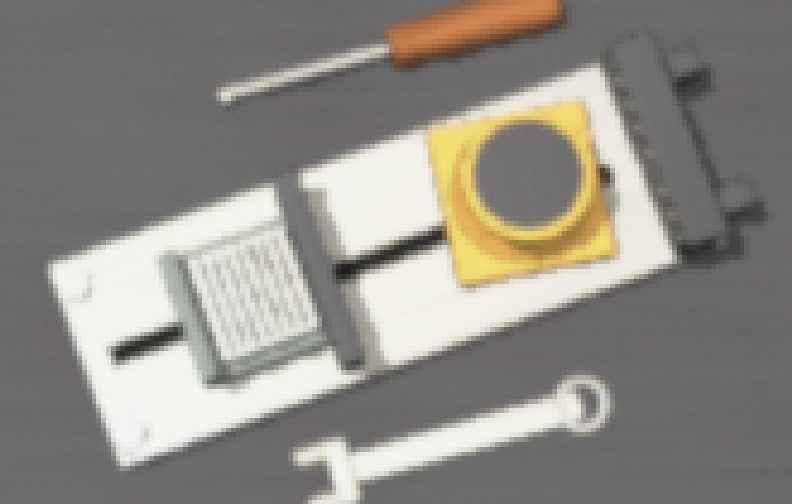

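Run:
```python
from h import *
from scipy.spatial.transform import Rotation as R
s=get_state(); M=R.from_quat(s["tcp_rot"]).as_matrix(); print(M.round(3), np.degrees(np.arctan2(M[1,1],M[0,1])))
c=np.array([.336,-.942]); mid=np.array([.5207,.1558])
H=np.load("hi.npy"); y=200-((H[:,:2]-mid)@c)*1000; z=H[:,2]*1000; x=((H[:,:2]-mid)@np.array([.942,.336]))*1000
# profile along clamp y, near centre line
for a in range(-176,204,6):
    k=(y>=a)&(y<a+6)&(abs(x)<50)
    if k.sum(): print(a,np.percentile(z[k],[10,50,90]).round(),end=' ')
```

```text
[[-0.     0.362 -0.932]
 [ 0.001 -0.932 -0.362]
 [-1.    -0.001 -0.   ]] -68.75379958529555
-176 [40. 50. 55.] -170 [43. 50. 53.] -164 [46. 50. 55.] -158 [69. 72. 75.] -152 [68. 72. 75.] -146 [69. 73. 78.] -140 [69. 73. 76.] -134 [21. 56. 74.] -128 [17. 20. 25.] -122 [17. 22. 25.] -116 [18. 22. 26.] -110 [17. 24. 38.] -104 [20. 35. 41.] -98 [29. 40. 91.] -92 [28. 87. 93.] -86 [27. 89. 94.] -80 [34. 90. 95.] -74 [32. 89. 95.] -68 [24. 90. 94.] -62 [36. 90. 94.] -56 [32. 90. 94.] -50 [24. 88. 93.] -44 [26. 88. 94.] -38 [24. 47. 93.] -32 [25. 41. 92.] -26 [21. 37. 44.] -20 [18. 27. 38.] -14 [18. 22. 34.] -8 [17. 21. 25.] -2 [17. 21. 24.] 4 [17. 21. 26.] 10 [16. 21. 26.] 16 [18. 21. 24.] 22 [18. 20. 25.] 28 [17. 21. 24.] 34 [16. 21. 25.] 40 [17. 21. 26.] 46 [16. 21. 24.] 52 [67. 73. 78.] 58 [69. 73. 76.] 64 [36. 68. 75.] 70 [21. 60. 67.] 76 [21. 62. 69.] 82 [20. 63. 68.] 88 [21. 62. 69.] 94 [20. 63. 68.] 100 [19. 63. 67.] 106 [21. 63. 68.] 112 [19. 61. 68.] 118 [20. 62. 69.] 124 [20. 48. 69.] 130 [21. 71. 76.] 136 [19. 70. 76.] 142 [17. 21. 25.] 148 [17. 20. 23.] 154 [16. 20. 24.] 160 [18. 22. 25.] 166 [17. 21. 25.] 172 [16. 21. 24.] 178 [18. 22. 25.] 184 [18. 22. 28.] 190 [18. 22. 29.] 196 [16. 21. 26.]
```

>>> step_arm([
  [[0, 0, 7.4], [2.6, 3.8, 0], 0],
  [[0, 0, 7.4], [2.6, 3.8, 0], 0],
  [[0, 0, 7.4], [2.6, 3.8, 0], 0],
  [[0, 0, 7.4], [2.6, 3.8, 0], 0],
  [[0, 0, 7.4], [2.6, 3.8, 0], 0],
  [[0, 0, 7.4], [2.6, 3.8, 0], 0],
  [[0, 0, 7.4], [2.6, 3.8, 0], 0],
  [[0, 0, 7.4], [2.6, 3.8, 0], 0],
  [[0, 0, 7.4], [2.6, 3.8, 0], 0],
  [[0, 0, 7.4], [2.6, 3.8, 0], 0],
  [[0, 0, 7.4], [2.6, 3.8, 0], 0],
  [[0, 0, 7.4], [2.6, 3.8, 0], 0],
], newtons=30)

```text
t: 1.35
tcp_pos: [0.5065, -0.0176, 0.2239]
tcp_rot: [0.39, 0.59, -0.391, 0.589]
contact_force: [1.5, -1.5, 0.6]
width: 0.022
```

>>> step_arm([
  [[0, 0, -1.7], [2.7, 3.1, 0], 0],
  [[0, 0, -1.7], [2.7, 3.1, 0], 0],
  [[0, 0, 0], [0, 0, -4], 0],
  [[0, 0, 0], [0, 0, -4], 0],
  [[0, 0, 0], [0, 0, -3], 0],
  [[0, 0, 0], [0, 0, 0], 0],
])

```text
t: 1.95
tcp_pos: [0.565, 0.055, 0.1098]
tcp_rot: [0.405, 0.58, -0.404, 0.58]
contact_force: [-0.7, 0.2, 0.4]
width: 0.003
```

```bash
cat > s.py <<'E'
from h import *
from scipy.spatial.transform import Rotation as R
s=get_state(); M=R.from_quat(s["tcp_rot"]).as_matrix(); c=np.array([.336,-.942]); a=np.array([.942,.336]);p=s["tcp_pos"]
print("t",s["t"],"p",p.round(4),"yaw",np.degrees(np.arctan2(M[1,1],M[0,1])).round(2),"xaxis",M[:,0].round(3),"clamp x,y mm",((p[:2]-[.5207,.1558])@a*1000).round(1),(200-(p[:2]-[.5207,.1558])@c*1000).round(1),"F",s["contact_force"].round(1),"Fclose",(s["contact_force"][:2]@c).round(1),"w",round(s["width"],3))
E
python3 s.py
python3 - <<'E'
from h import *
d=vision.get_image("wrist"); cv2.imwrite("pics/w1.png",d["image"])
E
```

```text
t 1.95 p [0.565  0.055  0.1098] yaw 20.23 xaxis [ 0.001  0.    -1.   ] clamp x,y mm 7.8 90.2 F [-0.7  0.2  0.4] Fclose -0.4 w 0.003
```

View pics/w1.png

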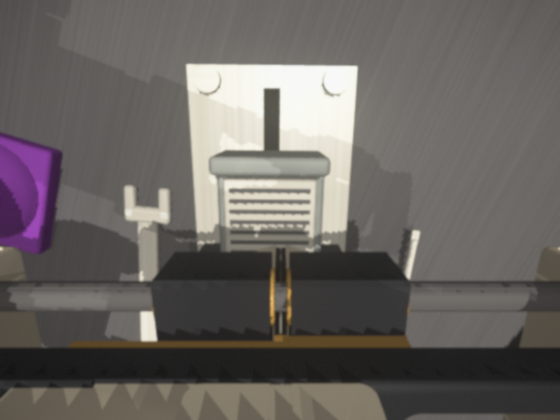

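The wrist view shows the closed fingers (280,300) over the front part of the ribbed paddle, lip at (270,165), with the tool squared to the bed. I'll centre it and go down.

>>> step_arm([
  [[0, 0, -0.6], [-0.5, -0.8, 0], 0],
  [[0, 0, 0], [0, 0, -2], 0],
  [[0, 0, 0], [0, 0, -1.5], 0],
  [[0, 0, 0], [0, 0, 0], 0],
])

```text
t: 2.4
tcp_pos: [0.5648, 0.0442, 0.0842]
tcp_rot: [0.411, 0.572, -0.405, 0.583]
contact_force: [0.5, 0.2, 0.2]
width: 0.004
```

```bash
python3 s.py
```

```text
t 2.4 p [0.5648 0.0442 0.0842] yaw 19.46 xaxis [ 0.017 -0.001 -1.   ] clamp x,y mm 4.1 80.0 F [0.5 0.2 0.2] Fclose 0.0 w 0.004
```

>>> step_arm([
  [[0, 1, 0], [-0.5, 0.2, 0], 0],
  [[0, 0, 0], [0, 0, -1.2], 0],
  [[0, 0, 0], [0, 0, -0.6], 0],
  [[0, 0, 0], [0, 0, -0.4], 0],
  [[0, 0, 0], [0, 0, -0.3], 0],
])

```text
t: 2.9
tcp_pos: [0.5622, 0.0451, 0.0632]
tcp_rot: [0.41, 0.574, -0.408, 0.58]
contact_force: [-0.9, 0.2, 4.0]
width: 0.002
```

```bash
python3 s.py
```

```text
t 2.9 p [0.5622 0.0451 0.0632] yaw 19.37 xaxis [ 0.007 -0.002 -1.   ] clamp x,y mm 1.9 81.8 F [-0.9  0.2  4. ] Fclose -0.5 w 0.002
```

Contact came at z≈0.064, as it should. Pressing down now.

>>> step_arm([
  [[0, 0, 0], [0, 0, -0.3], 0],
  [[0, 0, 0], [0, 0, -0.3], 0],
  [[0, 0, 0], [0, 0, -0.2], 0],
  [[0, 0, 0], [0, 0, -0.2], 0],
])

```text
t: 3.3
tcp_pos: [0.5623, 0.0451, 0.056]
tcp_rot: [0.41, 0.574, -0.408, 0.58]
contact_force: [-7.7, -1.0, 22.0]
width: 0.007
```

```bash
python3 s.py
```

```text
t 3.3 p [0.5623 0.0451 0.056 ] yaw 19.41 xaxis [ 0.009 -0.003 -1.   ] clamp x,y mm 2.0 81.7 F [-7.7 -1.  22. ] Fclose -1.7 w 0.007
```

>>> step_arm([
  [[0, 0, 0], [0.1, -0.28, -0.15], 0],
  [[0, 0, 0], [0.1, -0.28, -0.15], 0],
  [[0, 0, 0], [0.1, -0.28, -0.15], 0],
  [[0, 0, 0], [0.15, -0.42, -0.15], 0],
  [[0, 0, 0], [0.15, -0.42, -0.15], 0],
  [[0, 0, 0], [0.15, -0.42, -0.15], 0],
])

```text
t: 3.9
tcp_pos: [0.5694, 0.0251, 0.0562]
tcp_rot: [0.41, 0.574, -0.406, 0.581]
contact_force: [-4.9, 1.6, 13.6]
width: 0.005
```

```bash
python3 s.py
```

```text
t 3.9 p [0.5694 0.0251 0.0562] yaw 19.54 xaxis [ 0.011 -0.002 -1.   ] clamp x,y mm 2.0 60.5 F [-4.9  1.6 13.6] Fclose -3.2 w 0.005
```

>>> step_arm([
  [[0, 0, 0], [0.15, -0.42, -0.15], 0],
  [[0, 0, 0], [0.15, -0.42, -0.15], 0],
  [[0, 0, 0], [0.15, -0.42, -0.15], 0],
  [[0, 0, 0], [0.15, -0.42, -0.15], 0],
  [[0, 0, 0], [0.15, -0.42, -0.15], 0],
  [[0, 0, 0], [0.15, -0.42, -0.15], 0],
  [[0, 0, 0], [0.15, -0.42, -0.15], 0],
  [[0, 0, 0], [0.15, -0.42, -0.15], 0],
])

```text
t: 4.7
tcp_pos: [0.5814, -0.0085, 0.0561]
tcp_rot: [0.41, 0.573, -0.405, 0.583]
contact_force: [-5.1, 1.2, 13.5]
width: 0.003
```

```bash
python3 s.py;  python3 - <<'E'
from h import *
d=vision.get_image("scene"); cv2.imwrite("pics/s1.png",cv2.resize(d["image"][150:290,130:360],None,fx=3.4,fy=3.4))
E
```

```text
t 4.7 p [ 0.5814 -0.0085  0.0561] yaw 19.65 xaxis [ 0.015 -0.002 -1.   ] clamp x,y mm 1.9 24.9 F [-5.1  1.2 13.5] Fclose -2.8 w 0.003
```

View pics/s1.png

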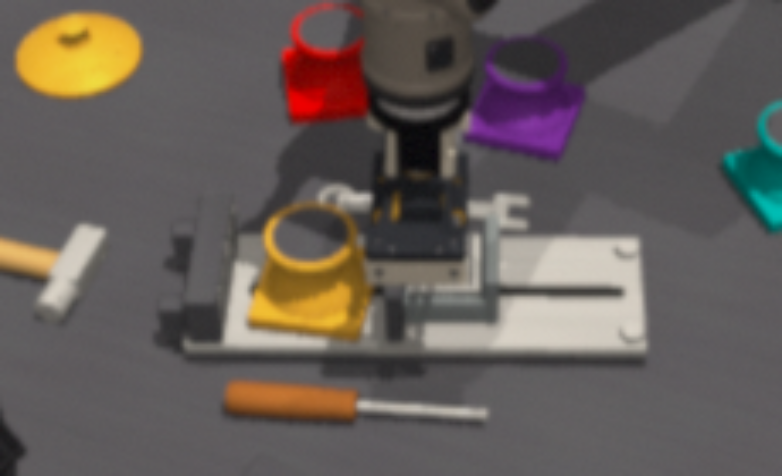

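The jaw has slid towards the foot and is nearly touching it: jaw plate at (395,310), foot at (310,270), fixed jaw at (205,270). The foot is upright and the neighbours haven't moved. Continuing.

>>> step_arm([
  [[0, 0.3, 0], [0.15, -0.42, -0.15], 0],
  [[0, 0.3, 0], [0.15, -0.42, -0.15], 0],
  [[0, 0, 0], [0.15, -0.42, -0.15], 0],
  [[0, 0, 0], [0.15, -0.42, -0.15], 0],
  [[0, 0, 0], [0.15, -0.42, -0.15], 0],
])

```text
t: 5.25
tcp_pos: [0.5878, -0.0265, 0.0561]
tcp_rot: [0.409, 0.577, -0.406, 0.579]
contact_force: [-6.4, 4.8, 14.2]
width: 0.006
```

```bash
python3 s.py
```

```text
t 5.25 p [ 0.5878 -0.0265  0.0561] yaw 19.66 xaxis [ 0.004  0.003 -1.   ] clamp x,y mm 2.0 5.7 F [-6.4  4.8 14.2] Fclose -6.7 w 0.006
```

>>> step_arm([
  [[0, 0, 0], [0.13, -0.36, -0.15], 0],
  [[0, 0, 0], [0.13, -0.36, -0.15], 0],
  [[0, 0, 0], [0.13, -0.36, -0.15], 0],
  [[0, 0, 0], [0.13, -0.36, -0.15], 0],
])

```text
t: 5.65
tcp_pos: [0.5913, -0.0362, 0.0561]
tcp_rot: [0.41, 0.579, -0.404, 0.577]
contact_force: [-7.0, 7.4, 15.9]
width: 0.004
```

```bash
python3 s.py
```

```text
t 5.65 p [ 0.5913 -0.0362  0.0561] yaw 19.7 xaxis [ 0.002  0.009 -1.   ] clamp x,y mm 2.0 -4.5 F [-7.   7.4 15.9] Fclose -9.3 w 0.004
```

>>> step_arm([
  [[-0.3, 0, 0], [0.13, -0.36, -0.15], 0],
  [[-0.2, 0, 0], [0.13, -0.36, -0.15], 0],
  [[0, 0, 0], [0.13, -0.36, -0.15], 0],
])

```text
t: 5.95
tcp_pos: [0.5933, -0.0419, 0.0561]
tcp_rot: [0.409, 0.58, -0.405, 0.577]
contact_force: [-6.8, 7.1, 15.2]
width: 0.002
```

```bash
python3 s.py
```

```text
t 5.95 p [ 0.5933 -0.0419  0.0561] yaw 19.73 xaxis [-0.001  0.008 -1.   ] clamp x,y mm 2.0 -10.7 F [-6.8  7.1 15.2] Fclose -9.0 w 0.002
```

>>> step_arm([
  [[-0.2, 0, 0], [0.12, -0.34, -0.15], 0],
  [[-0.2, 0, 0], [0.12, -0.34, -0.15], 0],
])

```text
t: 6.15
tcp_pos: [0.5946, -0.0448, 0.0561]
tcp_rot: [0.408, 0.58, -0.406, 0.576]
contact_force: [-6.2, 9.2, 14.9]
width: 0.009
```

```bash
python3 s.py
```

```text
t 6.15 p [ 0.5946 -0.0448  0.0561] yaw 19.74 xaxis [-0.002  0.006 -1.   ] clamp x,y mm 2.2 -13.8 F [-6.2  9.2 14.9] Fclose -10.7 w 0.009
```

>>> step_arm([
  [[-0.2, 0, 0], [0.12, -0.34, -0.15], 0],
  [[0, 0, 0], [0.12, -0.34, -0.15], 0],
])

```text
t: 6.35
tcp_pos: [0.5946, -0.0449, 0.0561]
tcp_rot: [0.409, 0.583, -0.405, 0.574]
contact_force: [-8.0, 14.7, 18.3]
width: 0.001
```

```bash
python3 s.py
```

```text
t 6.35 p [ 0.5946 -0.0449  0.0561] yaw 19.74 xaxis [-0.007  0.012 -1.   ] clamp x,y mm 2.2 -13.9 F [-8.  14.7 18.3] Fclose -16.5 w 0.001
```

The jaw has stopped and the force is rising, so it looks tight. One more firm press, then a look before releasing.

>>> step_arm([
  [[0, 0, 0], [0.17, -0.47, -0.15], 0],
  [[0, 0, 0], [0.17, -0.47, -0.15], 0],
])

```text
t: 6.55
tcp_pos: [0.5946, -0.0448, 0.0563]
tcp_rot: [0.411, 0.588, -0.402, 0.569]
contact_force: [-9.1, 18.3, 18.7]
width: 0.008
```

```bash
python3 s.py;  python3 - <<'E'
from h import *
d=vision.get_image("scene"); cv2.imwrite("pics/s2.png",cv2.resize(d["image"][190:270,160:340],None,fx=4.4,fy=4.4))
E
```

```text
t 6.55 p [ 0.5946 -0.0448  0.0563] yaw 19.78 xaxis [-0.014  0.026 -1.   ] clamp x,y mm 2.2 -13.8 F [-9.1 18.3 18.7] Fclose -20.3 w 0.008
```

View pics/s2.png

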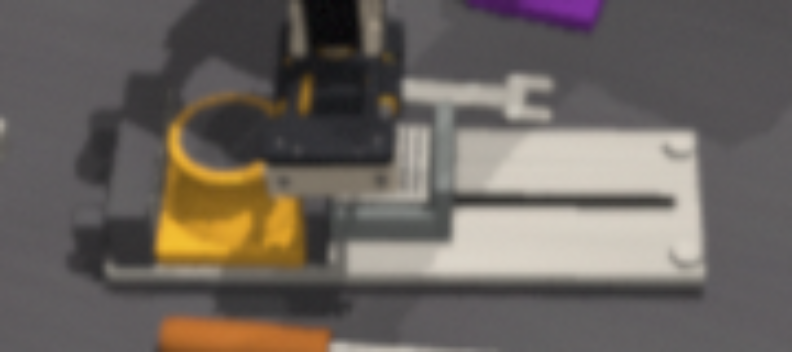

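The foot sits flat and square between the fixed jaw (130,200) and the jaw plate (320,210), with no gap visible. I'll raise the fingers straight up so the paddle comes up and locks.

>>> step_arm([
  [[0, 0, 0], [0.1, -0.28, 0.2], 0],
  [[0, 0, 0], [0.05, -0.14, 0.3], 0],
  [[0, 0, 0], [0, 0, 0.4], 0],
  [[0, 0, 0], [0, 0, 0.6], 0],
  [[0, 0, 0], [0, 0, 1], 0],
])

```text
t: 7.1
tcp_pos: [0.5942, -0.0448, 0.0818]
tcp_rot: [0.411, 0.591, -0.401, 0.567]
contact_force: [0.1, -0.4, -0.1]
width: 0.004
```

```bash
python3 s.py
```

```text
t 7.1 p [ 0.5942 -0.0448  0.0818] yaw 19.91 xaxis [-0.019  0.031 -0.999] clamp x,y mm 1.9 -13.6 F [ 0.1 -0.4 -0.1] Fclose 0.4 w 0.004
```

Clear. Going up and away to look.

>>> step_arm([
  [[0, 0, 0], [0, 0, 3], 0],
  [[0, 0, 0], [0, 0, 5], 0],
  [[0, 0, 0], [0, 0, 5], 0],
  [[0, 0, 0], [-3, -4, 0], 0],
  [[0, 0, 0], [-3, -4, 0], 0],
  [[0, 0, 0], [-3, -4, 0], 0],
  [[0, 0, 0], [-3, -4, 0], 0],
  [[0, 0, 0], [-3, -4, 0], 0],
  [[0, 0, 0], [-3, -4, 0], 0],
  [[0, 0, 0], [-2, -4, 0], 0],
  [[0, 0, 0], [0, 0, 0], 0],
])

```text
t: 8.2
tcp_pos: [0.3908, -0.3314, 0.2256]
tcp_rot: [0.41, 0.585, -0.402, 0.573]
contact_force: [0.5, 1.1, 0.5]
width: 0.005
```

```bash
python3 - <<'E'
from h import *
d=vision.get_image("top"); cv2.imwrite("pics/t2.png",cv2.resize(d["image"][100:300,180:480],None,fx=2.6,fy=2.6)); P=cloud(d)
c=np.array([.336,-.942]); a=np.array([.942,.336]); D=P[...,:2]-[.5207,.1558]
y=200-D@c*1000; x=D@a*1000; z=P[...,2]*1000
hsv=cv2.cvtColor(d["image"],cv2.COLOR_BGR2HSV)
k=(abs(x)<62)&(abs(y-20)<182)
br=k&(hsv[...,0]>15)&(hsv[...,0]<32)&(hsv[...,1]>120)&(z>25)&(z<45)
print("foot plate",cv2.minAreaRect(np.stack([x[br],y[br]],1).astype(np.float32)),np.median(z[br]))
r=k&(z>85); print("col top",x[r].mean(),y[r].mean(),np.median(z[r]))
for b in range(-146,80,4):
    q=k&(y>=b)&(y<b+4)&(abs(x)<28)
    if q.sum(): print(b,np.percentile(z[q],[20,50,80]).round(),end=' ')
q=k&(abs(x)<25)&(abs(y-4)<20); print("\npaddle z",np.median(z[q]))
E
python3 s.py
```

```text
foot plate ((12.63054084777832, -87.23795318603516), (89.09061431884766, 85.7344970703125), 0.48018985986709595) 37.834628497873894
col top 11.639407515403867 -84.12444917472463 91.28490204123297
-146 [70. 73. 75.] -142 [71. 74. 75.] -138 [70. 73. 75.] -134 [68. 72. 75.] -130 [37. 50. 65.] -126 [35. 37. 38.] -122 [37. 40. 89.] -118 [37. 90. 93.] -114 [41. 90. 93.] -110 [41. 89. 92.] -106 [66. 90. 93.] -102 [88. 91. 93.] -98 [44. 91. 92.] -94 [87. 91. 94.] -90 [85. 91. 93.] -86 [84. 92. 94.] -82 [88. 91. 94.] -78 [87. 91. 93.] -74 [86. 89. 93.] -70 [46. 90. 93.] -66 [46. 89. 93.] -62 [44. 89. 92.] -58 [41. 84. 93.] -54 [40. 49. 89.] -50 [36. 41. 43.] -46 [35. 38. 41.] -42 [69. 72. 73.] -38 [70. 72. 75.] -34 [70. 73. 77.] -30 [64. 72. 75.] -26 [49. 54. 66.] -22 [62. 64. 67.] -18 [64. 65. 67.] -14 [63. 65. 66.] -10 [63. 65. 68.] -6 [63. 65. 67.] -2 [63. 66. 68.] 2 [63. 66. 68.] 6 [63. 65. 68.] 10 [63. 66. 68.] 14 [63. 65. 67.] 18 [63. 65. 68.] 22 [63. 66. 67.] 26 [63. 65. 67.] 30 [51. 63. 67.] 34 [52. 71. 74.] 38 [69. 72. 74.] 42 [69. 72. 74.] 46 [20. 49. 72.] 50 [17. 21. 22.] 54 [18. 21. 24.] 58 [19. 20. 22.] 62 [17. 20. 23.] 66 [19. 21. 24.] 70 [19. 21. 23.] 74 [18. 21. 22.] 78 [19. 21. 24.] 
paddle z 65.32478601616232
t 8.25 p [ 0.3918 -0.3294  0.2256] yaw 20.0 xaxis [-0.006  0.02  -1.   ] clamp x,y mm -284.5 -213.8 F [-0.6 -0.6  0. ] Fclose 0.4 w 0.004
```

View pics/t2.png

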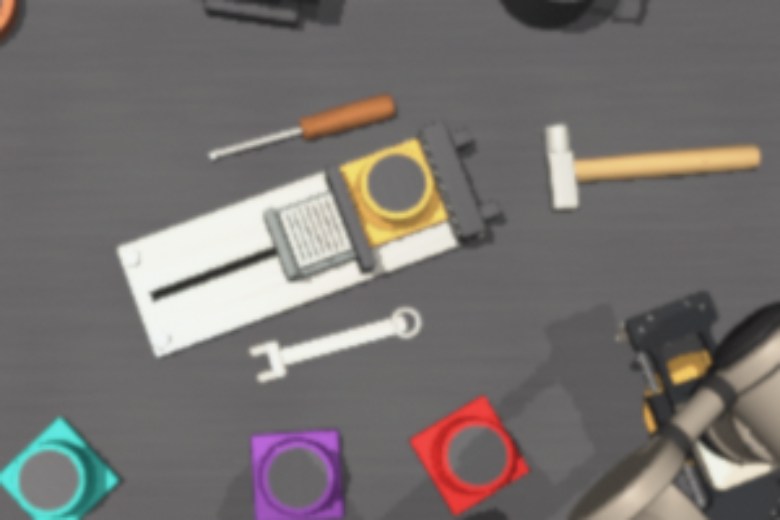

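The foot at (395,190) is square between the two jaws, with the paddle at (315,230) up and the neighbours where they were. The gap measures about 90 mm. Handing in.

```bash
python3 -c "
from station import job
print(job.close_job())"
```

```text
the job is handed in; nothing more can be done
None
```

The brass foot is clamped and the job is handed in, at about 8.3 s of the 32 s allowed. I pressed the paddle to its stop with closed fingers and slid the jaw about 95 mm. It stopped moving as the closing force rose from about 9 to 20 N. I then raised the fingers straight up to lock it.

**Last checks, from the top camera:**
- **Fit:** the gap between the jaw faces is about 90 mm, which matches the foot.
- **Foot:** it is within about 0.5° of square, and its column top is 91 mm above the bench, as it should be when flat on the bed (90 mm). It sits about 12 mm to one side of the bed's centre line.
- **Paddle:** its top is at about 65 mm, so it is up and the jaw is locked.
- **Surroundings:** the screwdriver, wrench, hammer and the three look-alikes appear unmoved in that picture. The lid and jar were outside it, so I did not check them again, though the arm touched nothing but the paddle and jaw.
- **Disagreement:** the foot's plate measured 86 mm along the bed instead of 90 mm. I put this down to blurred depth at its edges.

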